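# Gauge a turned bobbin on the checking fixture

## Robot

A 6-joint arm with a two-finger parallel gripper is mounted at the origin on the work surface. World frame = base frame: x ahead of the robot, y to its left, z up, the work surface at z = 0. Lengths are in m, angles in rad, forces in N, time in s.
With the tool pointing down it reaches from about 0.325 to 0.775 m from the base axis. Payload 9.3 kg.
Tool frame: the origin (TCP) lies midway between the tips of the shut fingers; the grasp point (between the pads) lies tcp_to_grasp behind it (tcp_to_grasp is the distance from the TCP to the grasp point, in m); z points along the fingers, y is the direction in which the jaws open and shut (so a half turn about z gives the same grasp; the last joint's range is limited). The gripper opens to 85 mm and grips with 20 to 120 N. Pads are 22 mm wide; open, the fingers measure 114 mm over their backs; the gripper's body (76 mm by 85 mm) begins 54 mm behind the grasp point. The pads swing forward as they close: fully open they stand 13 mm farther back than shut.
Start: joints at [1.132, 0.259, 0.021, 1.334, 0, 1.418], TCP at [0.155, 0.528, 0.231] pointing down, gripper open.
Joint ranges: [-3.04, 3.04], [-0.91, 1.82], [-1.04, 1.36], [-1.92, 1.95], [-1.52, 1.45], [-3.14, 3.14]. Speed limits (rad/s): [2.22, 2.22, 2.79, 3.14, 3.14, 3.14].

## Interface

Orientations are given as a unit quaternion [w, x, y, z].
In Python, from bench import * gives the robot as it stands.
- The arm moves only by the tool arm_command, never from a script. Its argument "increments" is one flat list of numbers, 7 for each row, row after row: the shift along the world's x, y, z in m, then the turn, a rotation vector about the world's x, y, z in rad, then the finger opening in m, from 0 to 0.0854. In form: [x, y, z, wx, wy, wz, fingers, x, y, z, wx, wy, wz, fingers, ...]. A call has 1 to 12 rows; each row is the pose to reach, as a shift and turn from the pose measured when the call began; what a row does not reach only later rows make up. A row lasts 1/12 s, in which the tool goes at most 41.7 mm and 7.16 degrees, less where a joint would pass 70% of its speed; a pose out of reach is approached as far as the arm can. A call with a gripper value outside its range is refused whole. The fingers move at their own pace and stop on an object; the grip force is fixed at half the most. Time passes only in rows, so rows that repeat a pose let the fingers close. It gives the time, the measured TCP pose, the force and the opening at its end, in the units of the state.
- get_state(): the state, without advancing time (a new reading comes with each control period).
- get_image(name): name is "scene" or "side" or "wrist"; returns a dict with "pixels" (384x512x3 uint8, red, green, blue), "intrinsics" (3x3 intrinsics, pixels), "cam_to_world" (4x4, takes a point from camera to world coordinates). Camera axes: x right, y up, looking along -z (the intrinsics and any distortion apply to the point x, -y, -z); pixel columns grow to the right and rows downward; lengths in m; the calibration is good to about 2 mm. A picture is of the moment at which its call begins. There is no depth.
- close_job(): hands the job in, once; it reports no verdict.
Trained networks look in a picture, given as the dict that the camera call returned (one of the last four; its "shot" number tells which), for a name from the list of things; names that differ only in an ending like _2 or _b are one class to them, and where a whole thing is asked for, a point or a joint stands for the part that bears it (a point fixed in the world has none). Each returns a list of dicts, best first, with "score" (0 to 1); they miss things now and then, are a little off and sometimes report something else, mostly with a low value. They report only what shows in the picture. A call takes as long as a camera call. They do not tell look-alikes from the thing itself.
- boxes_of(picture, label): "location" ([x, y, z] in m, in the coordinates of the camera as it stood for that picture, good to about 4 mm: the middle of the surface that is visible of it).
- mark_of(picture, label): "location" ([x, y, z] in m, in the coordinates of the camera as it stood for that picture, good to about 4 mm: a listed point, or the origin of a listed thing).
The state is a dict: "t": time; "joint_positions": joint angles; "joint_velocities": joint speeds; "effort": joint torques, N m; "tool_pos": TCP position; "ee_rot": TCP orientation; "ft_force": force on the tool from outside, world axes, zero at the start; "torque": the same for the moment, N m; "finger_gap": finger opening in m.
Only numpy, scipy, OpenCV 4.12 (cv2) and the standard library are available. Lean on these libraries where they do the work, as an engineer would, in place of code of your own. Each camera call takes 0.05 s, during which the arm holds its last target.

## Task

Slip the bored wooden bobbin down over the fixture's upright spindle until it sits fully home, and let go of it. Then take the gauge by its flat wooden handle, slide its rod down the sloping guide tube until the collar stops against the tube's mouth, and draw it right back out. Finish while still holding the gauge in the gripper: its rod level for reading, clear of everything, with its tip at least 15 cm above the bench; the bobbin stays on the spindle, and the cup, the jar and the spanner are left where they are.

Things in the scene. Friction and masses are not known exactly. Their poses are not given: they have to be found in the camera images.
- bobbin_mid (a point): centre of the loose turned wooden bobbin, upright on the bench: 90 mm tall, a flange 50 mm across and 14 mm thick at each end, a barrel 34 mm across between, a 20 mm bore right through; same either way up. On its axis, 45 mm above its underside; z is the axis. Grip it from above by the upper flange, whose middle is 38 mm above this point.
- spindle_seat (a point): on the fixed green checking fixture (base 230 x 110 mm): centre of the flat seat, 44 mm across, 24 mm above the bench, at the foot of the upright steel spindle (16 mm thick, 70 mm tall above this point, tapered nose). x is level, along the fixture away from the guide tube; y level across it; z up. A seated bobbin's underside is at this height.
- tube: sloping steel guide tube on the same fixture, 120 mm in plan from spindle to mouth, on the robot's side. Origin: centre of its flared mouth (30 mm outside, narrowing within 8 mm to a 15 mm bore), 141 mm above the bench. x points down the bore, 35 degrees below level, straight towards the spindle in plan; y level. 50 mm long, open below. Collar on the mouth = rod tip 115 mm along x.
- gauge_grip (a point): centre of the loose gauge's flat wooden handle, a plate 60 (x) x 44 (z) x 14 mm (y), to be pinched across its thickness at any slope. x runs along the rod to the tip, 196 mm away. Steel rod 10 mm thick, round end; 26 mm square collar, 12 mm long, stop face 81 mm from this point. About 120 g. Starts level in the cradle, 50 mm above the bench, handle on edge.
- gauge_tip (a point): the round end of the gauge's rod, on its axis.
- cradle: fixed wooden cradle of the gauge, 155 x 60 mm, with notched uprights up to 55 mm tall; origin on the bench below the handle's starting centre, x along the rod towards its tip. It begins 35 mm along x, so the handle overhangs its end; lift the gauge straight up to clear the notches.
- cup: white plastic cup, 70 mm across, 85 mm tall, loose, origin under its centre; leave it alone.
- jar: closed amber glass jar, 64 mm across, 90 mm tall, loose, origin under its centre; leave it alone.
- spanner: loose steel spanner lying on the bench beyond the fixture; leave it alone.
Mind the look-alikes: they are no part of the job. What is meant by the part that bears bobbin_mid is not purple or yellow, and is the smaller of those in its own colour.

How it is judged:
By the outcome, as a careful person would: the job done as asked, in the order asked, and still so for the second after the job is handed in, while the arm keeps its last pose, push and grip.
It also fails if it takes over 61 s, if anything falls off the work surface, if the arm or the gripper's body presses on something with over 40 N, if the wrist force passes 120 N, or if a joint passes its speed limit or range.

## Working session

There is one attempt and no reset: what is moved stays moved. The work goes in short steps, Python scripts to look and compute and a tool call to move; the robot and the scene stay as the last step left them, time stands still between calls to the robot, and variables do not carry over. Pictures are saved under pics/ and viewed, and the job is handed in when it is done.

Besides the shell and the picture viewer there is one more tool, called after "Emit:" as name(argument=value, ...) on one line, values as JSON. arm_command: Moves the arm, as the interface text tells. Its arguments: {"type":"object","properties":{"increments":{"type":"array","items":{"type":"number"}}},"required":["increments"]}

```bash
ls; mkdir -p pics
cat > h.py <<'E'
from bench import *
import numpy as np, cv2
def snap(cam,fn):
    p=get_image(cam); cv2.imwrite('pics/'+fn,cv2.cvtColor(p['pixels'],cv2.COLOR_RGB2BGR)); return p
def w(p,loc):
    T=np.array(p['cam_to_world']); return (T@np.append(loc,1))[:3]
def px(p,X):
    T=np.linalg.inv(np.array(p['cam_to_world'])); c=(T@np.append(X,1))[:3]; K=np.array(p['intrinsics'])
    v=K@np.array([c[0],-c[1],-c[2]]); return v[:2]/v[2]
def find(p,label,f=mark_of):
    for d in f(p,label)[:5]:
        X=w(p,d['location']); print(label,round(d['score'],2),X.round(4),'px',px(p,X).round(0))
E
python3 - <<'E'
from h import *
print(get_state())
for c in ['scene','side']:
    p=snap(c,c+'0.png'); print(c,p.keys(),np.array(p['cam_to_world']).round(3))
    for l in ['bobbin_mid','spindle_seat','tube','gauge_grip','gauge_tip','cradle','cup','jar','spanner']: find(p,l)
E
```

```text
pics
{'t': 0.0, 'joint_positions': array([ 1.13241805e+00,  2.59191884e-01,  2.07331683e-02,  1.33367622e+00,
       -1.18603256e-06,  1.41822394e+00]), 'joint_velocities': array([ 0.00165271,  0.00046023,  0.00102569,  0.0004817 , -0.00113276,
       -0.0001566 ]), 'effort': array([ 2.18134141e-03, -5.55637801e+01,  3.44539726e+01,  1.35139460e-02,
       -2.44382736e-04, -3.80245552e-06]), 'tool_pos': array([0.15493012, 0.52743163, 0.23065507]), 'ee_rot': array([-1.94330712e-04,  1.42417034e-01,  9.89806517e-01, -6.40472628e-04]), 'ft_force': array([ 0.27276844,  0.5530699 , -0.08447771]), 'torque': array([-0.01051139,  0.00612716,  0.00131837]), 'finger_gap': 0.08538588762902623}
scene dict_keys(['pixels', 'intrinsics', 'cam_to_world', 'shot']) [[-0.255 -0.534  0.806  1.859]
 [ 0.967 -0.16   0.2    0.353]
 [ 0.021  0.83   0.557  0.989]
 [ 0.     0.     0.     1.   ]]
bobbin_mid 0.92 [0.7137 0.3609 0.0668] px [347. 245.]
bobbin_mid 0.67 [0.6381 0.2478 0.0443] px [312. 229.]
bobbin_mid 0.62 [0.7188 0.2293 0.0463] px [301. 244.]
bobbin_mid 0.56 [0.786  0.1549 0.0628] px [272. 249.]
s
[... 766 characters left out ...]
0.822  0.569  0.848]
 [ 0.     0.     0.     1.   ]]
bobbin_mid 0.93 [0.7861 0.1552 0.0646] px [248. 162.]
bobbin_mid 0.67 [0.715  0.3572 0.0618] px [189. 154.]
bobbin_mid 0.63 [0.7209 0.2213 0.0414] px [221. 170.]
bobbin_mid 0.62 [0.6263 0.2461 0.0432] px [198. 180.]
spindle_seat 0.77 [0.6517 0.0734 0.0233] px [246. 199.]
tube 0.54 [0.5347 0.0433 0.1438] px [231. 188.]
gauge_grip 0.96 [ 0.4763 -0.2511  0.048 ] px [313. 267.]
gauge_tip 0.88 [ 0.6704 -0.2656  0.0489] px [348. 228.]
cradle 0.57 [ 0.4751 -0.2463 -0.0037] px [309. 281.]
cup 0.86 [ 0.4721  0.248  -0.0047] px [167. 216.]
jar 0.87 [ 5.741e-01  4.628e-01 -4.000e-04] px [141. 178.]
spanner 0.5 [ 0.7993 -0.0265  0.0013] px [295. 192.]
```

Run:
```python
import cv2
a=cv2.imread('pics/scene0.png');cv2.imwrite('pics/scene0c.png',cv2.resize(a[130:310,110:420],None,fx=2.5,fy=2.5))
a=cv2.imread('pics/side0.png');cv2.imwrite('pics/side0c.png',cv2.resize(a[110:310,110:400],None,fx=2.7,fy=2.7))
```

```text
(no output)
```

View pics/scene0c.png

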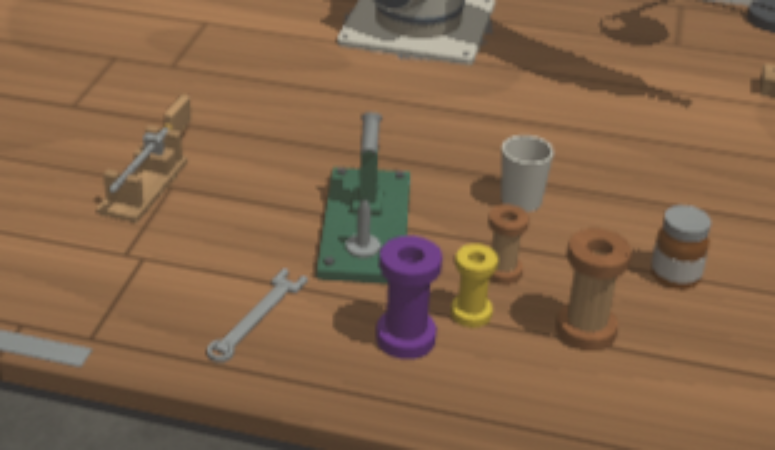

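View pics/side0c.png

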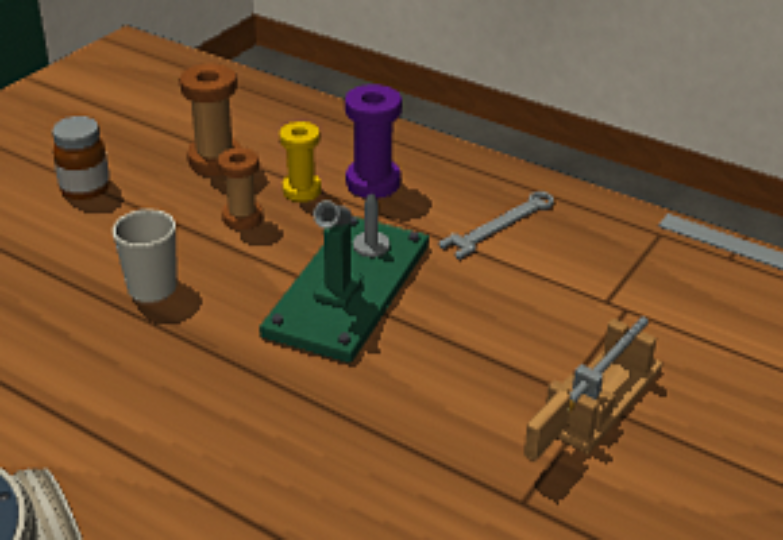

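The target bobbin is the small brown one at crop (507,243) in the scene view, about (0.632, 0.247). The purple, the yellow and the large brown bobbins are look-alikes. The tube's mouth points to the robot, and the gauge lies along +x in its cradle. I'll move above the bobbin next; the jaw direction already suits it.

Emit:
arm_command(increments=[0.47,-0.28,0.06,0,0,0,0.085,0.47,-0.28,0.06,0,0,0,0.085,0.47,-0.28,0.06,0,0,0,0.085,0.47,-0.28,0.06,0,0,0,0.085,0.47,-0.28,0.06,0,0,0,0.085,0.47,-0.28,0.06,0,0,0,0.085,0.47,-0.28,0.06,0,0,0,0.085,0.47,-0.28,0.06,0,0,0,0.085,0.47,-0.28,0.06,0,0,0,0.085,0.47,-0.28,0.06,0,0,0,0.085,0.47,-0.28,0.06,0,0,0,0.085,0.47,-0.28,0.06,0,0,0,0.085])

```text
t: 2.0
tool_pos: [0.5836, 0.2718, 0.2861]
ee_rot: [0.0, 0.143, 0.99, 0.0]
ft_force: [-0.2, 0.9, 0.1]
finger_gap: 0.0849
```

Run:
```python
from h import *
import bench
print([n for n in dir(bench) if not n.startswith('_')], getattr(bench,'tcp_to_grasp',None))
s=get_state(); print(s['t'],s['tool_pos'],s['ee_rot'])
p=snap('wrist','w1.png'); print(np.array(p['cam_to_world']).round(3)); print(p['intrinsics'])
for l in ['bobbin_mid','spindle_seat','tube']: find(p,l)
p=snap('scene','s1.png')
for l in ['bobbin_mid','spindle_seat','tube']: find(p,l)
```

```text
['PlanningError', 'boxes_of', 'close_job', 'get_image', 'get_state', 'mark_of', 'tcp_to_grasp'] 0.0187
2.0 [0.58360787 0.27182126 0.2861238 ] [1.35741061e-04 1.42526450e-01 9.89790978e-01 1.12108833e-04]
[[ 0.284 -0.914 -0.291  0.509]
 [ 0.959  0.27   0.086  0.294]
 [ 0.    -0.304  0.953  0.429]
 [ 0.     0.     0.     1.   ]]
[[290.71369691   0.         250.94700917]
 [  0.         290.71369691 188.40132923]
 [  0.           0.           1.        ]]
bobbin_mid 0.81 [0.7184 0.224  0.044 ] px [246. 251.]
bobbin_mid 0.64 [0.6331 0.2435 0.0418] px [242. 195.]
bobbin_mid 0.63 [0.7916 0.1575 0.0624] px [218. 309.]
spindle_seat 0.84 [0.6529 0.0679 0.026 ] px [136. 234.]
tube 0.67 [0.5357 0.0478 0.1394] px [ 33. 191.]
bobbin_mid 0.82 [0.7197 0.2287 0.0441] px [301. 244.]
bobbin_mid 0.82 [0.7867 0.1547 0.0635] px [272. 249.]
bobbin_mid 0.7 [0.7117 0.361  0.0657] px [347. 245.]
spindle_seat 0.84 [0.6484 0.0668 0.0247] px [254. 226.]
spindle_seat 0.37 [0.5355 0.0483 0.1375] px [258. 177.]
tube 0.51 [0.5334 0.0523 0.1376] px [260. 177.]
```

View pics/w1.png

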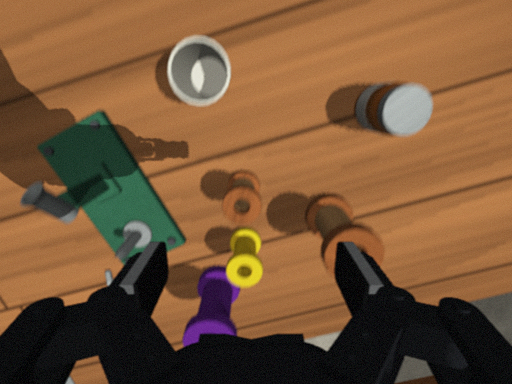

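The small brown bobbin's upper flange is at (242,207), the spindle from (137,235) to its nose near (122,256), and the tube mouth near (35,194). Yellow, purple and large brown are all clear of the jaws. I'll refine by ray intersection.

```bash
cat >> h.py <<'E'
def ray(p,u,v,z):
    K=np.array(p['intrinsics']);T=np.array(p['cam_to_world'])
    d=np.linalg.inv(K)@np.array([u,v,1.]); d=T[:3,:3]@np.array([d[0],-d[1],-d[2]]); o=T[:3,3]
    return o+d*(z-o[2])/d[2]
E
python3 - <<'E'
from h import *
p=snap('wrist','w1b.png')
a=cv2.imread('pics/w1b.png')
cv2.imwrite('pics/w1c.png',cv2.resize(a[155:285,90:280],None,fx=4,fy=4,interpolation=cv2.INTER_CUBIC))
print(ray(p,243,208,0.09),ray(p,121,256,.094))
for c in ['scene','side']:
    q=snap(c,c+'1b.png');a=cv2.imread('pics/%s1b.png'%c)
    for n,X in [('bob',(.633,.246,.09)),('sp',(.651,.07,.09)),('tube',(.534,.047,.141))]: print(c,n,px(q,np.array(X)))
    u,v=px(q,np.array((.62,.15,.08))).astype(int)
    cv2.imwrite('pics/%s1c.png'%c,cv2.resize(a[v-55:v+55,u-75:u+75],None,fx=5,fy=5,interpolation=cv2.INTER_CUBIC)); print(u-75,v-55)
E
```

```text
[0.63206909 0.24857656 0.09      ] [0.6500059  0.07686502 0.094     ]
scene bob [312.72829226 216.24223797]
scene sp [255.71369058 209.97871346]
scene tube [258.17756291 175.83497144]
207 156
side bob [198.48089468 167.43236969]
side sp [246.53225097 181.98076176]
side tube [230.07341758 188.9015323 ]
144 126
```

View pics/w1c.png

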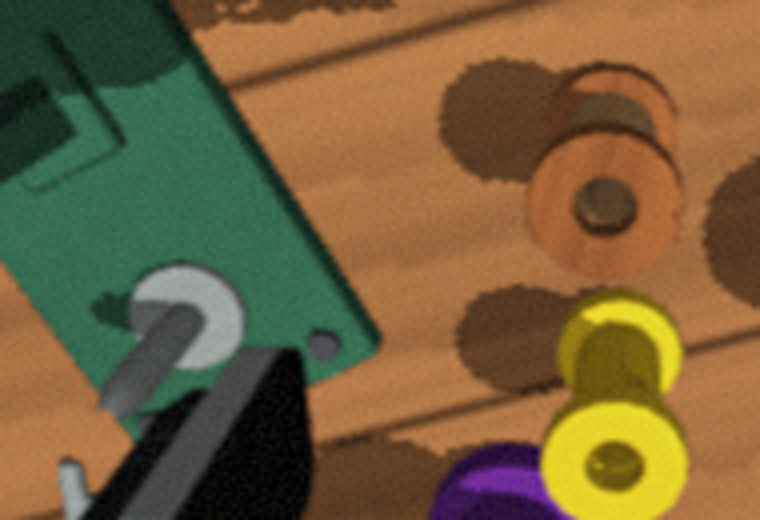

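View pics/scene1c.png

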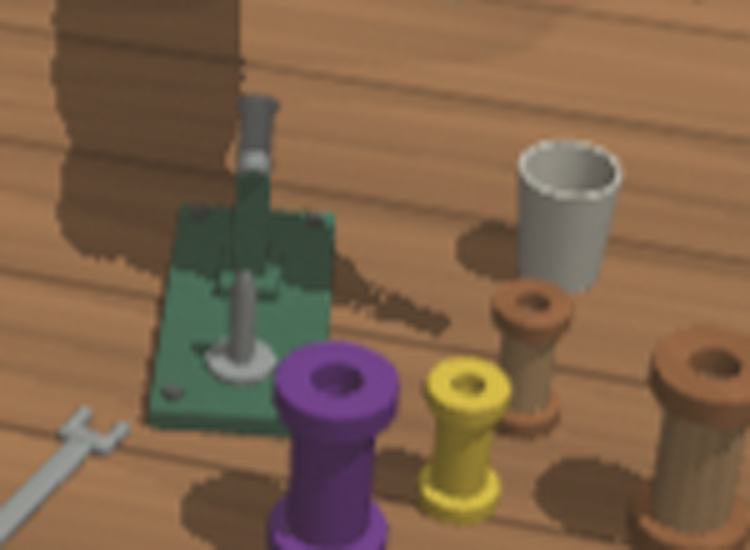

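View pics/side1c.png

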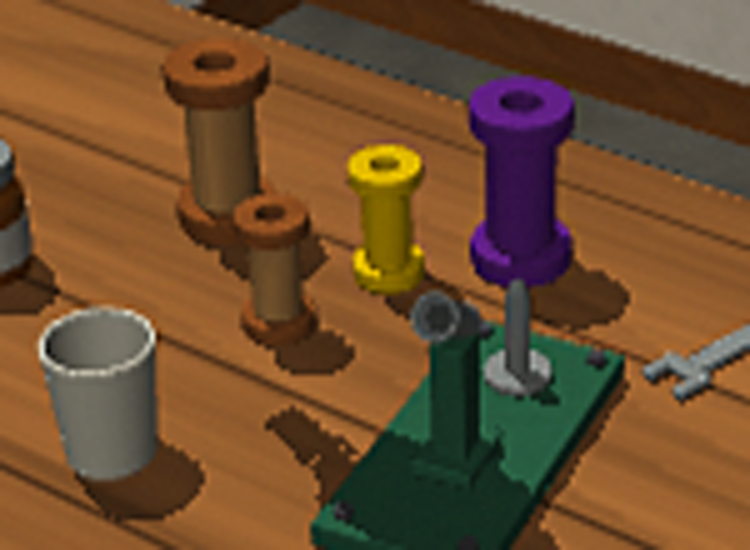

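Run:
```python
from h import *
P={c:get_image(c) for c in ['wrist','scene','side']}
def r(c,u,v,z): print(c,ray(P[c],u,v,z).round(4))
print('bob');r('wrist',241.1,206,.09);r('scene',313.8,216.4,.09);r('side',198.2,168.6,.09)
print('seat');r('wrist',136.75,234.2,.024);r('scene',255.2,228,.024);r('side',247.6,200.2,.024)
print('nose');r('scene',255.6,210.9,.092);r('side',247.2,183,.092)
print('tube');r('scene',258.4,176.8,.141);r('side',231.4,189.2,.141)
```

```text
bob
wrist [0.6292 0.247  0.09  ]
scene [0.6329 0.2493 0.09  ]
side [0.627  0.2423 0.09  ]
seat
wrist [0.6521 0.0699 0.024 ]
scene [0.6572 0.0717 0.024 ]
side [0.6483 0.064  0.024 ]
nose
scene [0.6585 0.0715 0.092 ]
side [0.6451 0.0635 0.092 ]
tube
scene [0.5395 0.0491 0.141 ]
side [0.5349 0.0431 0.141 ]
```

Emit:
arm_command(increments=[0.0464,-0.0258,-0.03,0,0,0,0.085,0.0464,-0.0258,-0.05,0,0,0,0.085,0.0464,-0.0258,-0.085,0,0,0,0.085,0.0464,-0.0258,-0.12,0,0,0,0.085,0.0464,-0.0258,-0.15,0,0,0,0.085,0.0464,-0.0258,-0.15,0,0,0,0.085])

```text
t: 3.2
tool_pos: [0.6251, 0.2471, 0.1296]
ee_rot: [-0.004, 0.142, 0.99, -0.002]
ft_force: [-0.1, -0.3, -0.6]
finger_gap: 0.085
```

Run:
```python
from h import *
s=get_state(); print(s['t'],s['tool_pos'])
p=snap('wrist','w2.png')
print(px(p,np.array([.63,.246,.09])))
```

```text
3.2 [0.62513816 0.2471296  0.12955131]
[252.01253341 222.83938725]
```

View pics/w2.png

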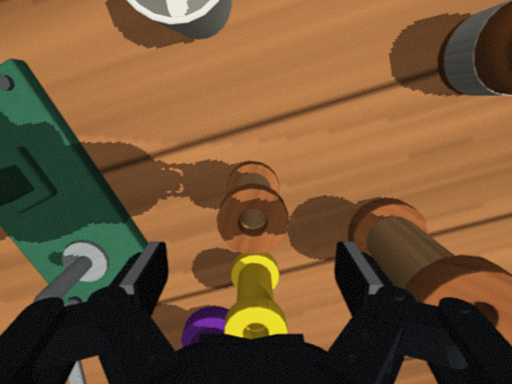

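Run:
```python
from h import *
s=get_state(); print(s['t'],s['tool_pos'],s['joint_velocities'].round(3))
p=snap('wrist','w2b.png');g=p['pixels']
a=cv2.imread('pics/w2b.png'); cv2.imwrite('pics/w2c.png',cv2.resize(a[140:270,190:320],None,fx=4,fy=4,interpolation=cv2.INTER_CUBIC))
print(px(p,np.array([.63,.246,.09])), ray(p,253,219,.09), get_state()['tool_pos'])
```

```text
3.25 [0.62637257 0.24755915 0.13338572] [ 0.003 -0.046  0.1    0.05   0.001  0.001]
[250.8371562  219.01192228] [0.63041398 0.24744421 0.09      ] [0.62771623 0.24796188 0.13622588]
```

View pics/w2c.png

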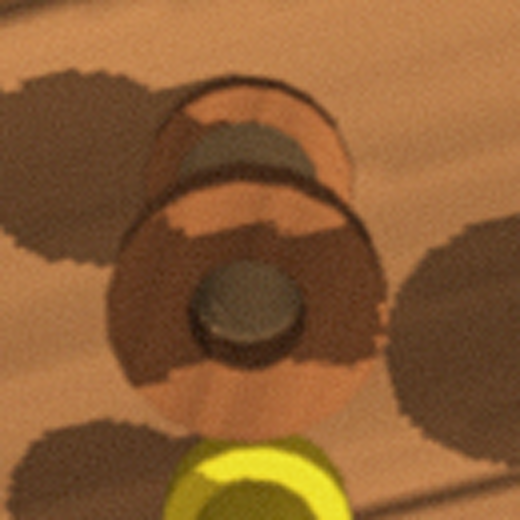

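Emit:
arm_command(increments=[0.002,-0.0012,-0.02,0,0,0,0.085,0.002,-0.0012,-0.04,0,0,0,0.085,0.002,-0.0012,-0.06,0,0,0,0.085,0.002,-0.0012,-0.075,0,0,0,0.085,0.002,-0.0012,-0.075,0,0,0,0.085,0.002,-0.0012,-0.075,0,0,0,0.085,0.002,-0.0012,-0.075,0,0,0,0.085])

```text
t: 3.88
tool_pos: [0.6311, 0.2472, 0.064]
ee_rot: [0.001, 0.142, 0.99, 0.001]
ft_force: [-0.5, 0.2, 0.1]
finger_gap: 0.0852
```

Run:
```python
from h import *
p=snap('wrist','w3.png')
s=get_state(); print(s['t'],s['tool_pos'],s['ee_rot'].round(4),s['ft_force'])
```

```text
3.9333 [0.63097646 0.24719948 0.06382115] [1.200e-03 1.419e-01 9.899e-01 5.000e-04] [-0.67778498 -0.61154013 -0.04901345]
```

View pics/w3.png

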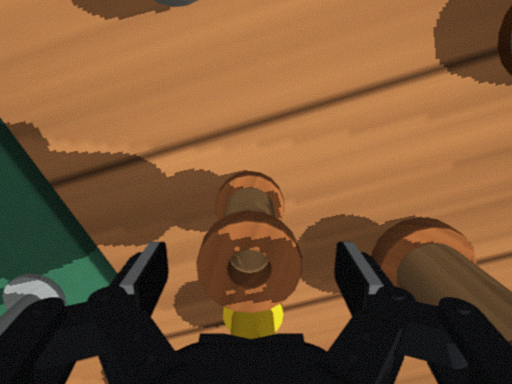

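The flange is centred between the fingers at (250,262). I'll close on it.

Emit:
arm_command(increments=[0,0,-0.002,0,0,0,0.085,0,0,-0.002,0,0,0,0.02,0,0,-0.002,0,0,0,0.02,0,0,-0.002,0,0,0,0.02,0,0,-0.002,0,0,0,0.02,0,0,-0.002,0,0,0,0.02,0,0,-0.002,0,0,0,0.02,0,0,-0.002,0,0,0,0.02])

```text
t: 4.6
tool_pos: [0.6312, 0.2471, 0.0625]
ee_rot: [0.002, 0.142, 0.99, 0.001]
ft_force: [-1.0, -0.7, 5.8]
finger_gap: 0.0476
```

Run:
```python
from h import *
p=snap('wrist','w4.png')
s=get_state(); print(s['t'],s['tool_pos'],s['ee_rot'].round(4),s['ft_force'],s['finger_gap'])
```

```text
4.65 [0.63122762 0.24717294 0.06253445] [1.600e-03 1.419e-01 9.899e-01 6.000e-04] [-0.50104878 -1.21886795  4.72375458] 0.048014616705487144
```

View pics/w4.png

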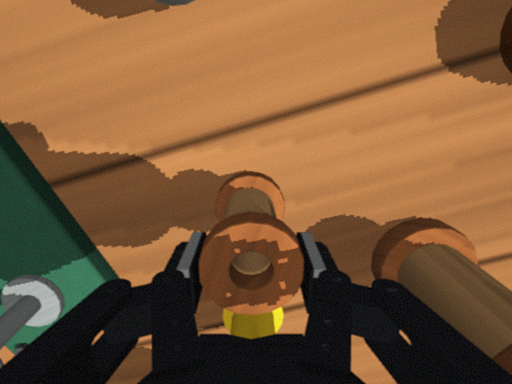

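Emit:
arm_command(increments=[0,0,0.03,0,0,0,0.02,0,0,0.06,0,0,0,0.02,0,0,0.09,0,0,0,0.02,0,0,0.12,0,0,0,0.02,0.005,-0.035,0.12,0,0,0,0.02,0.01,-0.07,0.12,0,0,0,0.02,0.015,-0.105,0.12,0,0,0,0.02,0.019,-0.14,0.12,0,0,0,0.02,0.0225,-0.165,0.12,0,0,0,0.02,0.0225,-0.1775,0.12,0,0,0,0.02,0.0225,-0.1775,0.12,0,0,0,0.02,0.0225,-0.1775,0.12,0,0,0,0.02])

```text
t: 5.65
tool_pos: [0.6535, 0.0694, 0.1822]
ee_rot: [0.001, 0.143, 0.99, 0.001]
ft_force: [0.0, -0.1, -0.2]
finger_gap: 0.0475
```

Emit:
arm_command(increments=[0,0,0,0,0,0,0.02,0,0,0,0,0,0,0.02])

```text
t: 5.82
tool_pos: [0.6533, 0.0707, 0.182]
ee_rot: [0.001, 0.142, 0.99, 0.001]
ft_force: [0.3, 0.4, -1.0]
finger_gap: 0.0477
```

Run:
```python
from h import *
s=get_state(); print(s['t'],s['tool_pos'],s['ee_rot'].round(4),s['ft_force'],s['finger_gap'],s['joint_velocities'].round(3))
for c in ['wrist','scene','side']:
    q=snap(c,c+'5.png');a=cv2.imread('pics/%s5.png'%c)
    if c=='wrist': continue
    u,v=px(q,np.array((.65,.07,.1))).astype(int)
    cv2.imwrite('pics/%s5c.png'%c,cv2.resize(a[v-45:v+45,u-55:u+55],None,fx=6,fy=6,interpolation=cv2.INTER_CUBIC)); print(u-55,v-45)
```

```text
5.8167 [0.65331087 0.07070108 0.1820443 ] [1.000e-03 1.419e-01 9.899e-01 9.000e-04] [ 0.2924666   0.42558805 -1.0048818 ] 0.04773134363187461 [ 0.005 -0.001  0.     0.    -0.003 -0.003]
200 162
191 134
```

View pics/scene5c.png

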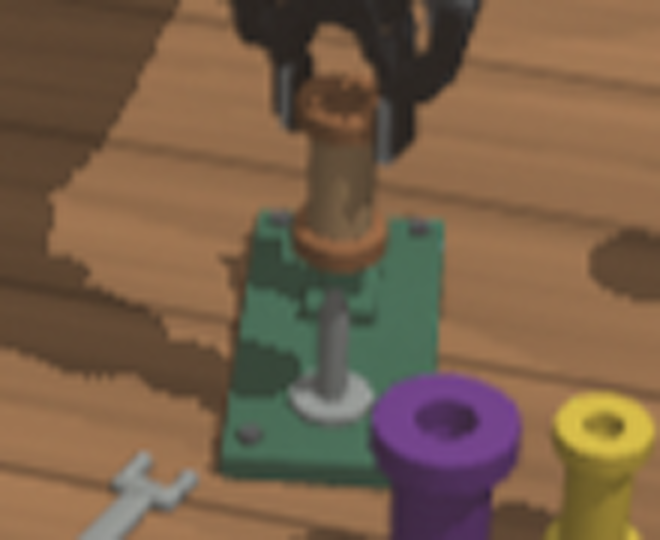

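View pics/side5c.png

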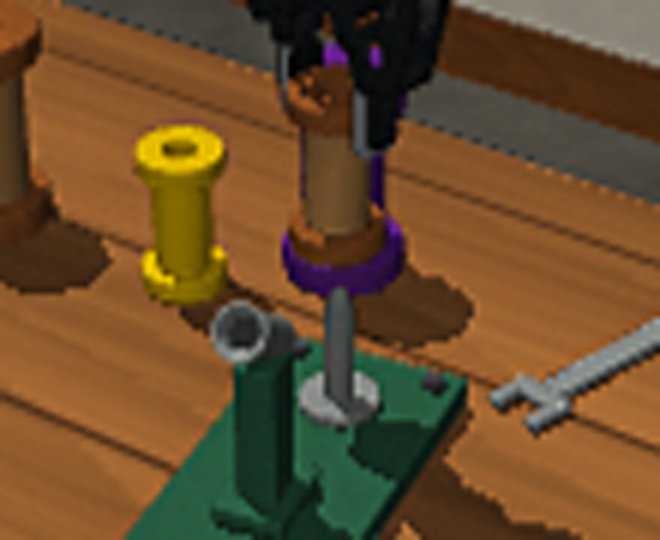

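View pics/wrist5.png

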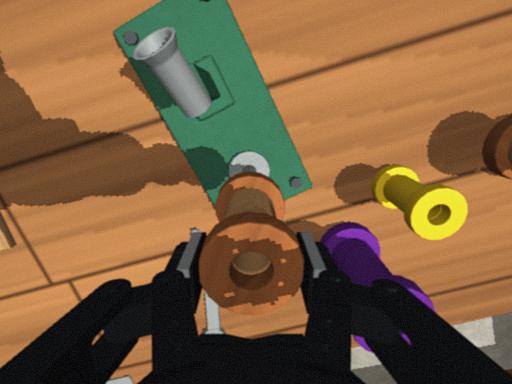

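The bobbin hangs about 1.3 mm too far to +y: axis at crop x 339 against a spindle line at 337 (scene), and 337 against 341 (side). The measured pose agrees. I'll correct that and lower in stages.

Emit:
arm_command(increments=[0.0007,-0.0014,0,0,0,0,0.02,0.0007,-0.0014,-0.008,0,0,0,0.02,0.0007,-0.0014,-0.016,0,0,0,0.02,0.0007,-0.0014,-0.024,0,0,0,0.02,0.0007,-0.0014,-0.03,0,0,0,0.02,0.0007,-0.0014,-0.036,0,0,0,0.02,0.0007,-0.0014,-0.042,0,0,0,0.02,0.0007,-0.0014,-0.042,0,0,0,0.02])

```text
t: 6.63
tool_pos: [0.6536, 0.069, 0.1385]
ee_rot: [0.0, 0.142, 0.99, 0.001]
ft_force: [-0.1, -0.4, -2.3]
finger_gap: 0.0478
```

Run:
```python
from h import *
s=get_state(); print(s['t'],s['tool_pos'],s['ee_rot'].round(4),s['ft_force'],s['torque'].round(2),s['finger_gap'])
for c in ['scene','side']:
    q=snap(c,c+'6.png');a=cv2.imread('pics/%s6.png'%c)
    u,v=px(q,np.array((.65,.07,.1))).astype(int)
    cv2.imwrite('pics/%s6c.png'%c,cv2.resize(a[v-45:v+45,u-55:u+55],None,fx=5,fy=5,interpolation=cv2.INTER_CUBIC))
a=[cv2.imread('pics/%s6c.png'%c) for c in ['scene','side']]
cv2.imwrite('pics/6.png',cv2.resize(np.hstack(a),(800,327)))
```

```text
6.6333 [0.65357326 0.06904612 0.13852667] [1.000e-04 1.419e-01 9.899e-01 7.000e-04] [-0.05443066 -0.43424147 -2.26849517] [-0.    0.   -0.06] 0.047821151304535084
```

View pics/6.png

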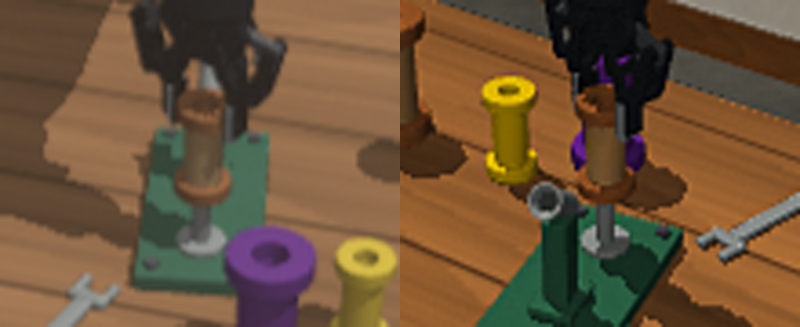

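It's on the spindle with no contact force. I'll lower it to the seat.

Emit:
arm_command(increments=[0.0002,0,-0.012,0,0,0,0.02,0.0002,0,-0.024,0,0,0,0.02,0.0002,0,-0.036,0,0,0,0.02,0.0002,0,-0.044,0,0,0,0.02,0.0002,0,-0.049,0,0,0,0.02,0.0002,0,-0.051,0,0,0,0.02,0.0002,0,-0.051,0,0,0,0.02,0.0002,0,-0.051,0,0,0,0.02])

```text
t: 7.4
tool_pos: [0.6546, 0.0691, 0.0896]
ee_rot: [0.001, 0.142, 0.99, 0.001]
ft_force: [-1.0, -0.5, -1.8]
finger_gap: 0.0478
```

Run:
```python
from h import *
s=get_state(); print(s['t'],s['tool_pos'],s['ee_rot'].round(4),s['ft_force'],s['torque'].round(2),s['finger_gap'])
```

```text
7.4 [0.65456193 0.06907417 0.08956677] [1.400e-03 1.419e-01 9.899e-01 9.000e-04] [-1.0201945  -0.51289774 -1.84936264] [0.01 0.04 0.  ] 0.04775011325210974
```

Emit:
arm_command(increments=[-0.0004,0,-0.003,0,0,0,0.02,-0.0004,0,-0.006,0,0,0,0.02,-0.0004,0,-0.006,0,0,0,0.02,-0.0004,0,-0.006,0,0,0,0.02])

```text
t: 7.73
tool_pos: [0.6553, 0.0689, 0.0864]
ee_rot: [0.004, 0.142, 0.99, 0.001]
ft_force: [-2.7, -1.0, 15.6]
finger_gap: 0.0478
```

Run:
```python
from h import *
s=get_state(); print(s['t'],s['tool_pos'],s['ee_rot'].round(4),s['ft_force'],s['torque'].round(2),s['finger_gap'])
```

```text
7.7333 [0.65530893 0.06887928 0.08641696] [0.0037 0.1419 0.9899 0.001 ] [-2.68960819 -1.0450953  15.63717832] [-0.11  0.67  0.03] 0.047822458405562866
```

Seated: 15 N of push at the expected height. I'll release and rise.

Emit:
arm_command(increments=[0,0,0.002,0,0,0,0.084,0,0,0.002,0,0,0,0.084,0,0,0.002,0,0,0,0.084,0,0,0.002,0,0,0,0.084,0,0,0.002,0,0,0,0.084,0,0,0.03,0,0,0,0.084,0,0,0.06,0,0,0,0.084,0,0,0.1,0,0,0,0.084,0,0,0.14,0,0,0,0.084,0,0,0.18,0,0,0,0.084,0,0,0.18,0,0,0,0.084])

```text
t: 8.65
tool_pos: [0.657, 0.0689, 0.2749]
ee_rot: [0.009, 0.142, 0.99, 0.002]
ft_force: [1.4, 0.6, 0.6]
finger_gap: 0.0839
```

Run:
```python
from h import *
s=get_state(); print(s['t'],s['tool_pos'],s['ee_rot'].round(4),s['ft_force'],s['joint_positions'].round(3),s['finger_gap'])
for c in ['scene','side']:
    q=snap(c,c+'7.png');a=cv2.imread('pics/%s7.png'%c)
    for l in ['bobbin_mid','gauge_grip','gauge_tip','tube']: find(q,l)
    u,v=px(q,np.array((.6,.02,.1))).astype(int)
    cv2.imwrite('pics/%s7c.png'%c,cv2.resize(a[v-55:v+55,u-65:u+65],None,fx=5,fy=5,interpolation=cv2.INTER_CUBIC));print(u-65,v-55)
a=[cv2.imread('pics/%s7c.png'%c) for c in ['scene','side']]
cv2.imwrite('pics/7.png',cv2.resize(np.hstack(a),(800,338)))
```

```text
8.65 [0.65701801 0.06889288 0.27489711] [0.0093 0.1419 0.9898 0.0017] [1.39311497 0.63283109 0.61899422] [-2.300e-02  4.390e-01  4.020e-01  1.515e+00  1.000e-03  2.620e-01] 0.08394529177313123
bobbin_mid 0.97 [0.6595 0.0691 0.069 ] px [255. 217.]
bobbin_mid 0.93 [0.713  0.3646 0.0674] px [348. 245.]
bobbin_mid 0.72 [0.7865 0.157  0.0651] px [273. 249.]
gauge_grip 0.51 [ 0.476  -0.2514  0.0511] px [180. 176.]
gauge_tip 0.64 [ 0.6649 -0.2686  0.0484] px [154. 205.]
tube 0.44 [0.5344 0.0481 0.1376] px [258. 177.]
179 140
bobbin_mid 0.77 [0.7893 0.1549 0.0663] px [249. 161.]
bobbin_mid 0.67 [ 0.475  -0.2463 -0.0027] px [309. 281.]
bobbin_mid 0.63 [0.652 0.069 0.068] px [247. 188.]
bobbin_mid 0.57 [0.7195 0.2193 0.0418] px [222. 171.]
gauge_grip 0.94 [ 0.4778 -0.2493  0.0463] px [312. 267.]
gauge_grip 0.54 [ 0.6695 -0.2674  0.0494] px [349. 228.]
gauge_tip 0.83 [ 0.6715 -0.2664  0.0515] px [349. 227.]
tube 0.55 [0.5323 0.0456 0.1447] px [230. 188.]
tube 0.26 [ 0.6696 -0.2655  0.0486] px [348. 228.]
185 137
```

View pics/7.png

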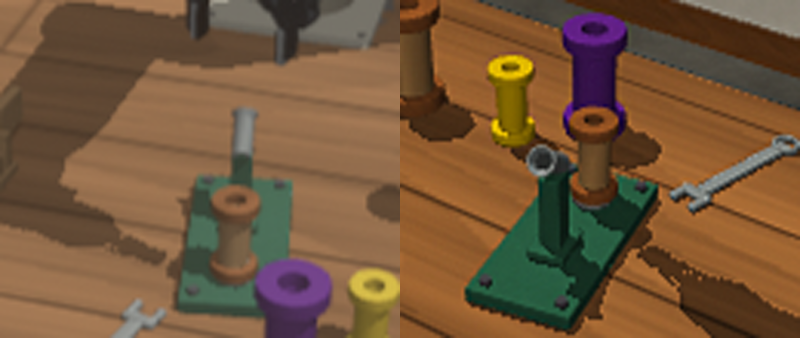

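The bobbin stands on the seat, and the networks put its mid at z 0.068–0.069, as expected. Next I plan the gauge approach: tool tilted 35° forward, so that it will be vertical when the rod is in the sloping tube.

```bash
cat >> h.py <<'E'
from scipy.spatial.transform import Rotation as Ro
def Rq(q): return Ro.from_quat([q[1],q[2],q[3],q[0]])
def tool(psi,tilt):  # radians; tilt forward in gauge plane
    z=np.array([np.sin(tilt)*np.cos(psi),np.sin(tilt)*np.sin(psi),-np.cos(tilt)]); y=np.array([-np.sin(psi),np.cos(psi),0]); x=np.cross(y,z)
    return Ro.from_matrix(np.c_[x,y,z])
def delta(pos,R):
    s=get_state(); print('t',s['t'],'d',(np.array(pos)-s['tool_pos']).round(4),'rv',(R*Rq(s['ee_rot']).inv()).as_rotvec().round(4))
E
python3 - <<'E'
from h import *
psi=np.radians(-4.8);R=tool(psi,np.radians(35)); z=R.as_matrix()[:,2]
g=np.array([.4765,-.2505,.05]); print(z)
delta(g-.13*z,R); print(g-.13*z)
E
```

```text
[ 0.57156482 -0.04799564 -0.81915204]
t 9.15 d [-0.2529 -0.3131 -0.109 ] rv [-0.1135 -0.5956  0.1941]
[ 0.40219657 -0.24426057  0.15648977]
```

Emit:
arm_command(increments=[-0.02,-0.03,0,-0.01,-0.05,0.017,0.084,-0.045,-0.055,0,-0.02,-0.1,0.034,0.084,-0.07,-0.085,0,-0.03,-0.16,0.052,0.084,-0.095,-0.115,-0.01,-0.042,-0.22,0.072,0.084,-0.12,-0.15,-0.02,-0.055,-0.29,0.095,0.084,-0.145,-0.18,-0.04,-0.067,-0.35,0.114,0.084,-0.17,-0.21,-0.06,-0.08,-0.41,0.134,0.084,-0.195,-0.24,-0.075,-0.09,-0.47,0.153,0.084,-0.22,-0.27,-0.09,-0.1,-0.53,0.173,0.084,-0.24,-0.295,-0.1,-0.107,-0.565,0.184,0.084,-0.253,-0.313,-0.109,-0.1135,-0.5956,0.194,0.084,-0.253,-0.313,-0.109,-0.1135,-0.5956,0.194,0.084])

```text
t: 10.15
tool_pos: [0.3979, -0.248, 0.1542]
ee_rot: [0.3, 0.044, 0.953, -0.013]
ft_force: [-0.5, -0.7, -0.8]
finger_gap: 0.084
```

Emit:
arm_command(increments=[0,0,0,0,0,0,0.084,0,0,0,0,0,0,0.084])

```text
t: 10.32
tool_pos: [0.3973, -0.2485, 0.1539]
ee_rot: [0.3, 0.045, 0.953, -0.013]
ft_force: [-0.6, -0.1, 0.2]
finger_gap: 0.0841
```

Run:
```python
from h import *
s=get_state(); print(s['t'],s['tool_pos'],s['ee_rot'].round(4),s['joint_positions'].round(3),s['joint_velocities'].round(3))
psi=np.radians(-4.8);R=tool(psi,np.radians(35));delta(np.array([.402,-.244,.156]),R)
p=snap('wrist','w8.png')
for l in ['gauge_grip','gauge_tip','cradle']: find(p,l)
```

```text
10.3167 [ 0.39727904 -0.2485396   0.15389269] [ 0.2998  0.0453  0.9528 -0.0135] [-1.052 -0.096 -0.751  0.534  0.488 -0.861] [ 0.055 -0.007  0.015  0.004  0.     0.012]
t 10.3167 d [0.0047 0.0045 0.0021] rv [-0.0016 -0.0012  0.0107]
gauge_grip 0.62 [ 0.475  -0.2491  0.0477] px [258. 182.]
gauge_tip 0.83 [ 0.6699 -0.272   0.0475] px [253. 262.]
cradle 0.48 [ 0.4768 -0.2509  0.0472] px [257. 183.]
cradle 0.45 [0.6579 0.0679 0.0721] px [504. 266.]
```

View pics/w8.png

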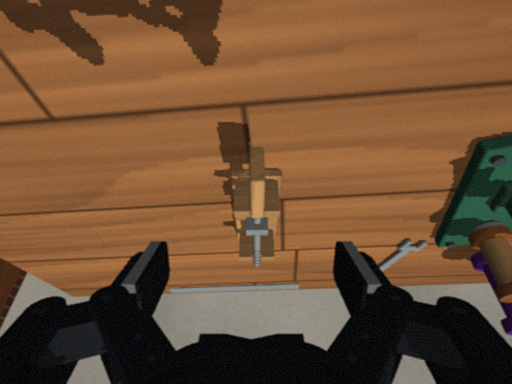

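The handle shows at (257,150–212), the collar at (257,226) and the tip at (256,264). It's centred between the fingers.

Run:
```python
from h import *
p=snap('wrist','w8b.png');a=cv2.imread('pics/w8b.png')
cv2.imwrite('pics/w8c.png',cv2.resize(a[140:275,210:305],None,fx=6,fy=6,interpolation=cv2.INTER_CUBIC)[:, :][:810])
for X in [(.4465,-.248,.072),(.5065,-.2525,.072),(.6705,-.267,.05),(.56,-.258,.06)]: print(X,(px(p,np.array(X))-[210,140])*6)
```

```text
(0.4465, -0.248, 0.072) [271.66381005 247.36327153]
(0.5065, -0.2525, 0.072) [273.12837663 470.30527088]
(0.6705, -0.267, 0.05) [265.78300635 738.5898457 ]
(0.56, -0.258, 0.06) [265.94892291 560.9980336 ]
```

View pics/w8c.png

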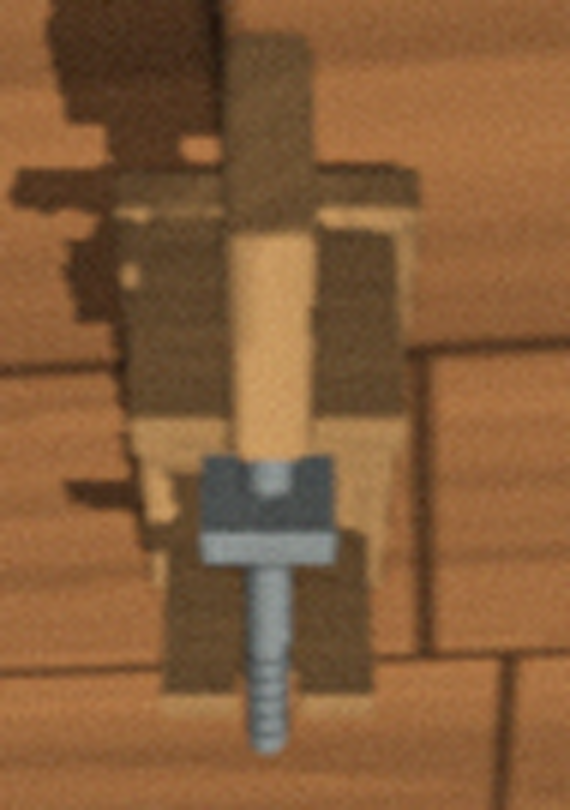

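Run:
```python
from h import *
psi=np.radians(-4.7);R=tool(psi,np.radians(35)); z=R.as_matrix()[:,2]
g=np.array([.4755,-.2500,.05])
delta(g-.06*z,R);delta(g+.0187*z,R); print(get_state()['joint_velocities'].round(3))
```

```text
t 10.5667 d [ 0.0424 -0.0003 -0.0554] rv [-0.0004 -0.0002  0.0071]
t 10.5667 d [ 0.0874 -0.004  -0.1199] rv [-0.0004 -0.0002  0.0071]
[-0.003  0.    -0.003 -0.001  0.    -0.003]
```

Emit:
arm_command(increments=[0.015,0,-0.02,0,0,0.007,0.084,0.03,0,-0.04,0,0,0.007,0.084,0.045,-0.0005,-0.06,0,0,0.007,0.084,0.06,-0.0015,-0.08,0,0,0.007,0.084,0.073,-0.003,-0.1,0,0,0.007,0.084,0.081,-0.0035,-0.112,0,0,0.007,0.084,0.087,-0.004,-0.12,0,0,0.007,0.084,0.087,-0.004,-0.12,0,0,0.007,0.084,0.087,-0.004,-0.12,0,0,0.007,0.084])

```text
t: 11.32
tool_pos: [0.4864, -0.2497, 0.0343]
ee_rot: [0.3, 0.038, 0.953, -0.011]
ft_force: [-0.3, -0.5, -0.5]
finger_gap: 0.0842
```

Run:
```python
from h import *
psi=np.radians(-4.7);R=tool(psi,np.radians(35)); z=R.as_matrix()[:,2]
g=np.array([.4755,-.2500,.05])
delta(g+.0187*z,R); print(get_state()['joint_velocities'].round(3),get_state()['ft_force'])
p=snap('wrist','w9.png')
p=snap('side','s9.png');a=cv2.imread('pics/s9.png');cv2.imwrite('pics/s9c.png',cv2.resize(a[200:310,250:400],None,fx=5,fy=5))
```

```text
t 11.3167 d [-0.0002 -0.0012  0.0004] rv [-0.0013 -0.001  -0.0024]
[-0.016 -0.027  0.001  0.009  0.003 -0.004] [-0.28480121 -0.46520208 -0.54736048]
```

View pics/w9.png

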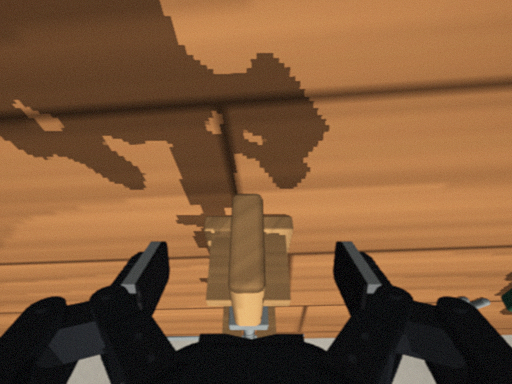

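View pics/s9c.png

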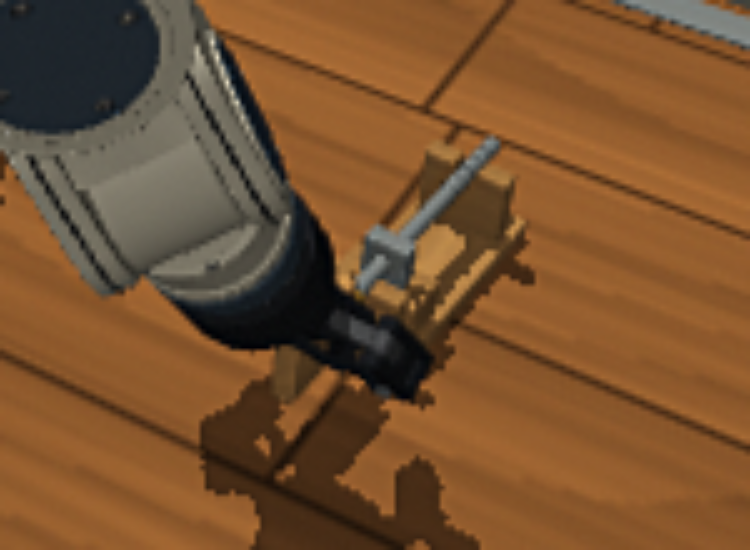

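The handle (247,240) lies between the pads, about 1.2 mm to -y of mid, as the pose also shows. I'll correct and close.

Emit:
arm_command(increments=[0,-0.0014,0,0,0,0,0.084,0,-0.0014,0,0,0,0,0.0,0,-0.0014,0,0,0,0,0.0,0,-0.0014,0,0,0,0,0.0,0,-0.0014,0,0,0,0,0.0,0,-0.0014,0,0,0,0,0.0,0,-0.0014,0,0,0,0,0.0,0,-0.0014,0,0,0,0,0.0,0,-0.0014,0,0,0,0,0.0,0,-0.0014,0,0,0,0,0.0])

```text
t: 12.25
tool_pos: [0.4861, -0.2519, 0.0353]
ee_rot: [0.301, 0.039, 0.953, -0.012]
ft_force: [-1.8, -0.7, 2.0]
finger_gap: 0.0131
```

Run:
```python
from h import *
s=get_state(); print(s['t'],s['tool_pos'],s['ft_force'],s['torque'].round(3),s['finger_gap'])
p=snap('wrist','w10.png')
```

```text
12.25 [ 0.4861492 -0.2519391  0.0352838] [-1.76715727 -0.66179575  1.95716716] [-0.037  0.475 -0.013] 0.0130866092730032
```

View pics/w10.png

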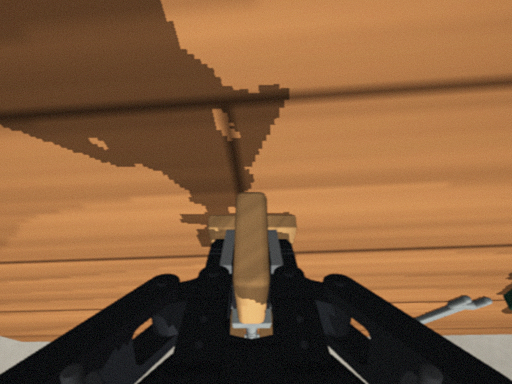

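Gripped, with a 13 mm gap. I'll lift straight up.

Emit:
arm_command(increments=[0,0,0.015,0,0,0,0,0,0,0.035,0,0,0,0,0,0,0.06,0,0,0,0,0,0,0.09,0,0,0,0,0,0,0.12,0,0,0,0,0,0,0.15,0,0,0,0,0,0,0.18,0,0,0,0,0,0,0.2,0,0,0,0,0,0,0.2,0,0,0,0,0,0,0.2,0,0,0,0])

```text
t: 13.13
tool_pos: [0.4862, -0.252, 0.2357]
ee_rot: [0.301, 0.038, 0.953, -0.013]
ft_force: [0.6, 0.9, -2.4]
finger_gap: 0.0135
```

Run:
```python
from h import *
s=get_state(); print(s['t'],s['tool_pos'],s['ee_rot'].round(4),s['ft_force'],s['torque'].round(3),s['finger_gap'],s['joint_positions'].round(2),s['joint_velocities'].round(3))
for c in ['scene','side','wrist']:
    q=snap(c,c+'11.png')
    for l in ['gauge_grip','gauge_tip','tube']: find(q,l)
a=[cv2.imread('pics/%s11.png'%c)[60:360,60:460] for c in ['scene','side']]
cv2.imwrite('pics/11.png',np.hstack(a))
```

```text
13.1333 [ 0.48617533 -0.25199582  0.23574355] [ 0.3009  0.0384  0.9528 -0.0128] [ 0.59589422  0.8644255  -2.42461298] [ 0.112  0.784 -0.005] 0.0134944254734076 [-0.86 -0.05 -0.49  0.66  0.41 -0.68] [ 0.     0.024 -0.051 -0.014 -0.002  0.   ]
gauge_grip 0.75 [ 0.4756 -0.2542  0.2525] px [176. 125.]
tube 0.43 [0.5343 0.0486 0.1358] px [259. 177.]
gauge_grip 0.88 [ 0.475  -0.2501  0.2429] px [319. 207.]
gauge_tip 0.71 [ 0.67   -0.264   0.2434] px [358. 170.]
tube 0.64 [0.5335 0.0457 0.1395] px [230. 190.]
gauge_grip 0.57 [ 0.4743 -0.2512  0.2459] px [251. 255.]
gauge_tip 0.77 [ 0.6679 -0.2697  0.2476] px [249. 338.]
gauge_tip 0.61 [ 0.7995 -0.0281 -0.0012] px [386. 200.]
```

View pics/11.png

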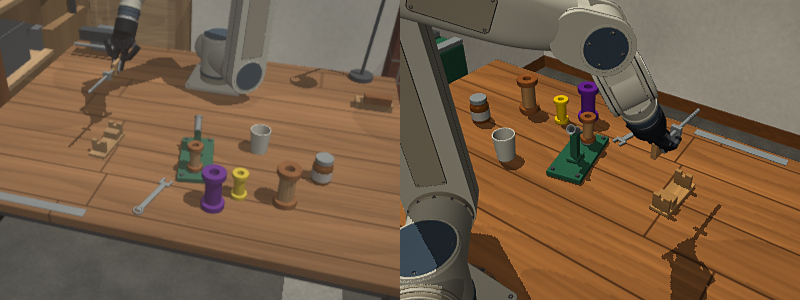

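View pics/wrist11.png

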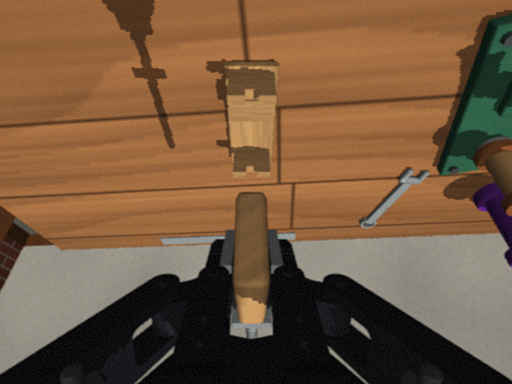

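The gauge is held level and the networks agree (grip and tip both at z about 0.245). Next I work out the pre-insertion pose: rod sloped 35°, yaw along the fixture.

Run:
```python
from h import *
phi=np.radians(10.5);R=tool(phi,0)
delta([.40,.02,.33],R); 
u=np.array([np.cos(.6109)*np.cos(phi),np.cos(.6109)*np.sin(phi),-np.sin(.6109)]);m=np.array([.535,.047,.141])
g=m-.216*u; print(u,g)
```

```text
t 13.7333 d [-0.0861  0.2719  0.0949] rv [-0.0313  0.6119  0.256 ]
[ 0.80541566  0.14927497 -0.57360491] [0.36103022 0.01475661 0.26489866]
```

Emit:
arm_command(increments=[-0.01,0.02,0.03,-0.003,0.05,0.021,0,-0.02,0.05,0.06,-0.006,0.11,0.045,0,-0.03,0.08,0.085,-0.009,0.17,0.07,0,-0.04,0.11,0.095,-0.012,0.23,0.096,0,-0.05,0.14,0.095,-0.015,0.29,0.12,0,-0.06,0.17,0.095,-0.018,0.35,0.146,0,-0.065,0.2,0.095,-0.021,0.41,0.17,0,-0.07,0.225,0.095,-0.024,0.47,0.196,0,-0.08,0.25,0.095,-0.027,0.53,0.222,0,-0.086,0.265,0.095,-0.03,0.58,0.243,0,-0.086,0.272,0.095,-0.031,0.612,0.256,0,-0.086,0.272,0.095,-0.031,0.612,0.256,0])

```text
t: 14.73
tool_pos: [0.4008, 0.0214, 0.3298]
ee_rot: [-0.001, -0.093, 0.996, 0.001]
ft_force: [0.2, -0.4, -1.5]
finger_gap: 0.0134
```

Emit:
arm_command(increments=[0,0,0,0,0,0,0,0,0,0,0,0,0,0])

```text
t: 14.9
tool_pos: [0.401, 0.0213, 0.3296]
ee_rot: [-0.001, -0.093, 0.996, 0.001]
ft_force: [-0.6, 0.7, -1.5]
finger_gap: 0.0132
```

Run:
```python
from h import *
s=get_state(); print(s['t'],s['tool_pos'],s['ee_rot'].round(4),s['ft_force'],s['finger_gap'],s['joint_positions'].round(2),s['joint_velocities'].round(3))
phi=np.radians(10.5);delta([.36,.0145,.248],tool(phi,0))
for c in ['wrist','scene','side']:
    q=snap(c,c+'12.png')
    for l in ['gauge_grip','gauge_tip','tube']: find(q,l)
a=[cv2.resize(cv2.imread('pics/%s12.png'%c)[60:260,150:350],None,fx=2,fy=2) for c in ['scene','side']]
cv2.imwrite('pics/12.png',np.hstack(a))
```

```text
14.9 [0.40100164 0.02126552 0.3296035 ] [-6.000e-04 -9.280e-02  9.957e-01  5.000e-04] [-0.57061227  0.65611321 -1.47319176] 0.01319741122654547 [-0.16 -0.01 -0.05  1.53  0.   -0.34] [-0.014 -0.011 -0.005  0.004 -0.002 -0.   ]
t 14.9 d [-0.041  -0.0068 -0.0816] rv [-0.001  -0.0013 -0.0027]
gauge_grip 0.65 [0.4003 0.0209 0.3452] px [251. 258.]
gauge_grip 0.47 [0.5704 0.4599 0.0016] px [463. 277.]
gauge_tip 0.8 [0.5559 0.0475 0.2308] px [249. 334.]
gauge_grip 0.79 [0.4021 0.0179 0.3528] px [261.  98.]
gauge_grip 0.37 [ 0.7989 -0.0255  0.0018] px [212. 256.]
gauge_tip 0.72 [0.5542 0.0507 0.2336] px [259. 154.]
tube 0.64 [0.5363 0.0487 0.139 ] px [258. 177.]
gauge_grip 0.73 [0.4007 0.0218 0.344 ] px [203. 148.]
gauge_tip 0.7 [0.5584 0.0533 0.234 ] px [233. 156.]
tube 0.5 [0.5389 0.0442 0.1437] px [232. 188.]
tube 0.24 [ 0.4768 -0.2472  0.0011] px [310. 280.]
```

View pics/12.png

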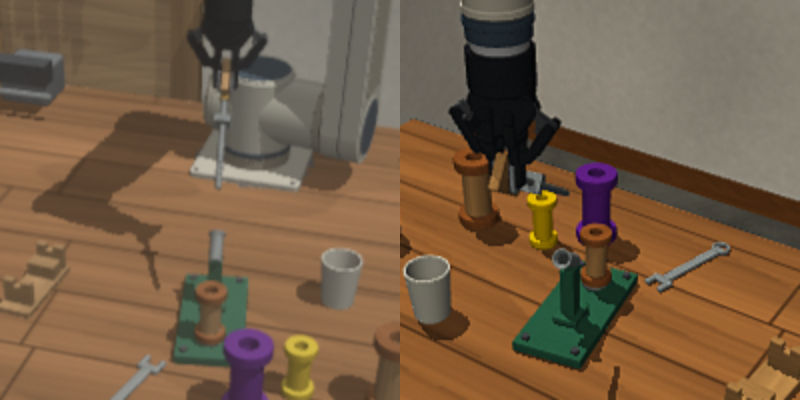

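View pics/wrist12.png

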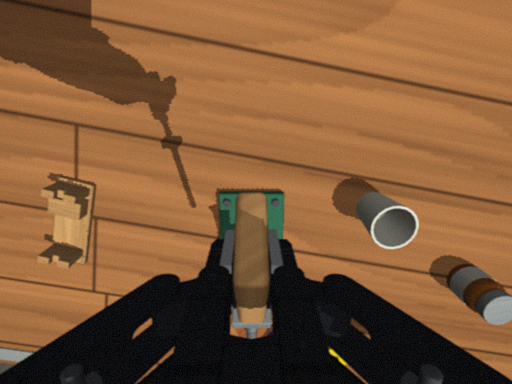

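Run:
```python
from h import *
q=get_image('wrist')
a=cv2.imread('pics/wrist12.png')
cv2.imwrite('pics/w12c.png',cv2.resize(a[180:270,205:300],None,fx=8,fy=8,interpolation=cv2.INTER_CUBIC))
phi=np.radians(10.5);x=np.array([np.cos(phi),np.sin(phi),0]);y=np.array([-x[1],x[0],0])
m=np.array([.535,.047,0])
for b in [(-.05,.055),(-.05,-.055),(-.02,.055),(-.02,-.055)]: 
    for z in (.018,): print(b,(px(q,m+b[0]*x+b[1]*y+[0,0,z])-[205,180])*8)
```

```text
(-0.05, 0.055) [635.05205365 159.42285241]
(-0.05, -0.055) [105.17846514 159.08616778]
(-0.02, 0.055) [629.94858126 292.93547026]
(-0.02, -0.055) [109.82713923 292.66440792]
```

View pics/w12c.png

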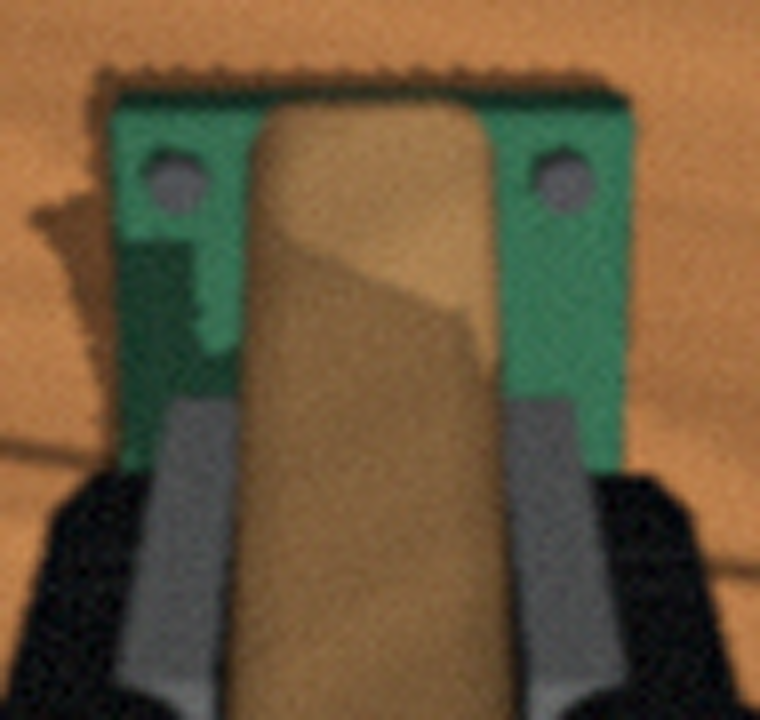

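The base's near edge is level across the crop (113 to 632, y≈108), so the yaw of 10.5° is right, and its centre is within 0.5 mm of the handle. I'll move to the pre-insertion pose, 20 mm before the mouth.

Emit:
arm_command(increments=[-0.02,-0.003,-0.02,0,0,0,0,-0.035,-0.005,-0.045,0,0,0,0,-0.0395,-0.0063,-0.065,0,0,0,0,-0.0395,-0.0063,-0.08,0,0,0,0,-0.0395,-0.0063,-0.0835,0,0,0,0,-0.0395,-0.0063,-0.0835,0,0,0,0,-0.0395,-0.0063,-0.0835,0,0,0,0])

```text
t: 16.13
tool_pos: [0.3617, 0.0151, 0.247]
ee_rot: [-0.001, -0.093, 0.996, 0.0]
ft_force: [0.2, -0.1, -0.2]
finger_gap: 0.0135
```

Run:
```python
from h import *
s=get_state(); print(s['t'],s['tool_pos'],s['ee_rot'].round(4),s['ft_force'],s['finger_gap'],s['joint_velocities'].round(3))
delta([.3615,.0148,.2461],tool(np.radians(10.5),0))
for c in ['scene','side']:
    q=snap(c,c+'13.png');a=cv2.imread('pics/%s13.png'%c)
    for l in ['gauge_tip','tube']: find(q,l)
    u,v=px(q,np.array((.52,.045,.15))).astype(int)
    cv2.imwrite('pics/%s13c.png'%c,cv2.resize(a[v-40:v+40,u-40:u+40],None,fx=5,fy=5,interpolation=cv2.INTER_CUBIC))
a=[cv2.imread('pics/%s13c.png'%c) for c in ['scene','side']]
cv2.imwrite('pics/13.png',np.hstack(a))
```

```text
16.1333 [0.36173321 0.0150817  0.24698515] [-6.000e-04 -9.300e-02  9.957e-01  4.000e-04] [ 0.22640371 -0.0865758  -0.22726362] 0.013507043313377189 [ 0.    -0.003  0.017  0.002  0.002  0.002]
t 16.1333 d [-0.0002 -0.0003 -0.0009] rv [-0.0007 -0.0014 -0.0029]
gauge_tip 0.75 [0.515  0.0433 0.1498] px [259. 170.]
gauge_tip 0.63 [0.6474 0.0703 0.0244] px [256. 226.]
tube 0.54 [0.5319 0.049  0.1362] px [259. 177.]
gauge_tip 0.54 [0.5192 0.0462 0.1528] px [227. 188.]
tube 0.46 [0.5343 0.0458 0.1447] px [230. 188.]
tube 0.37 [0.3627 0.019  0.2584] px [196. 187.]
```

View pics/13.png

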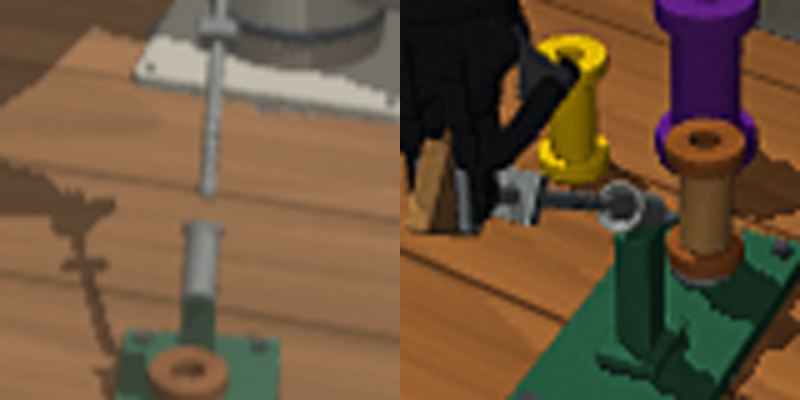

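Rod and tube line up in both views: the scene shows the rod heading to crop (205,228) against a mouth at (202,230), and the side shows (622,206) against (622,207). I'll slide in, nudged 0.5 mm to -y, with force checks.

Emit:
arm_command(increments=[0.004,0.0001,-0.0035,0,0,-0.002,0,0.01,0.0013,-0.0075,0,0,-0.002,0,0.016,0.0025,-0.012,0,0,-0.002,0,0.022,0.0036,-0.0162,0,0,-0.002,0,0.028,0.0047,-0.0205,0,0,-0.002,0,0.028,0.0047,-0.0205,0,0,-0.002,0])

```text
t: 16.93
tool_pos: [0.3904, 0.02, 0.225]
ee_rot: [-0.001, -0.092, 0.996, 0.001]
ft_force: [0.3, 0.3, -1.6]
finger_gap: 0.0134
```

Run:
```python
from h import *
s=get_state(); print(s['t'],s['tool_pos'],s['ee_rot'].round(4),s['ft_force'],s['torque'].round(2),s['finger_gap'],s['joint_velocities'].round(3))
for c in ['scene','side']:
    q=snap(c,c+'14.png');a=cv2.imread('pics/%s14.png'%c)
    u,v=px(q,np.array((.52,.045,.15))).astype(int)
    cv2.imwrite('pics/%s14c.png'%c,cv2.resize(a[v-40:v+40,u-40:u+40],None,fx=5,fy=5,interpolation=cv2.INTER_CUBIC))
a=[cv2.imread('pics/%s14c.png'%c) for c in ['scene','side']]
cv2.imwrite('pics/14.png',np.hstack(a))
```

```text
16.9333 [0.39044361 0.0199695  0.22495769] [-1.400e-03 -9.210e-02  9.957e-01  6.000e-04] [ 0.26534004  0.25788436 -1.60910467] [0.   0.13 0.08] 0.01335311974597505 [-0.006 -0.022  0.001  0.034 -0.002 -0.012]
```

View pics/14.png

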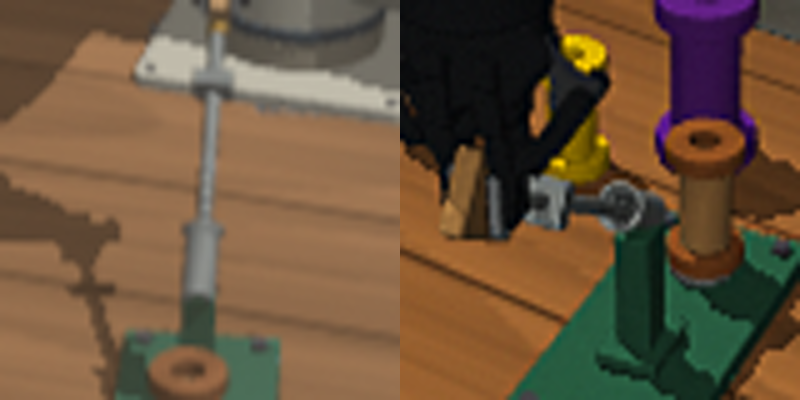

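The rod tip is in the mouth with no contact force. I'll slide on.

Emit:
arm_command(increments=[0.004,0.0007,-0.0017,0,0,0,0,0.009,0.0016,-0.0052,0,0,0,0,0.0145,0.0027,-0.0091,0,0,0,0,0.02,0.0037,-0.013,0,0,0,0,0.0255,0.0047,-0.017,0,0,0,0,0.031,0.0057,-0.0209,0,0,0,0,0.0365,0.0067,-0.0248,0,0,0,0,0.0425,0.0079,-0.029,0,0,0,0,0.0483,0.009,-0.0332,0,0,0,0,0.0483,0.009,-0.0332,0,0,0,0,0.0483,0.009,-0.0332,0,0,0,0])

```text
t: 17.95
tool_pos: [0.4383, 0.029, 0.1923]
ee_rot: [-0.001, -0.092, 0.996, 0.001]
ft_force: [0.9, -0.3, -0.6]
finger_gap: 0.0137
```

Run:
```python
from h import *
s=get_state(); print(s['t'],s['tool_pos'],s['ee_rot'].round(4),s['ft_force'],s['torque'].round(2),s['finger_gap'],s['joint_velocities'].round(3))
for c in ['scene','side']:
    q=snap(c,c+'15.png');a=cv2.imread('pics/%s15.png'%c)
    u,v=px(q,np.array((.52,.045,.15))).astype(int)
    cv2.imwrite('pics/%s15c.png'%c,cv2.resize(a[v-40:v+40,u-40:u+40],None,fx=5,fy=5,interpolation=cv2.INTER_CUBIC))
a=[cv2.imread('pics/%s15c.png'%c) for c in ['scene','side']]
cv2.imwrite('pics/15.png',np.hstack(a))
```

```text
17.95 [0.43828565 0.02900661 0.19228393] [-1.400e-03 -9.230e-02  9.957e-01  6.000e-04] [ 0.947881   -0.25547236 -0.60308074] [ 0.09 -0.31  0.  ] 0.013664701064156461 [-0.002 -0.014 -0.001  0.008  0.001 -0.002]
```

View pics/15.png

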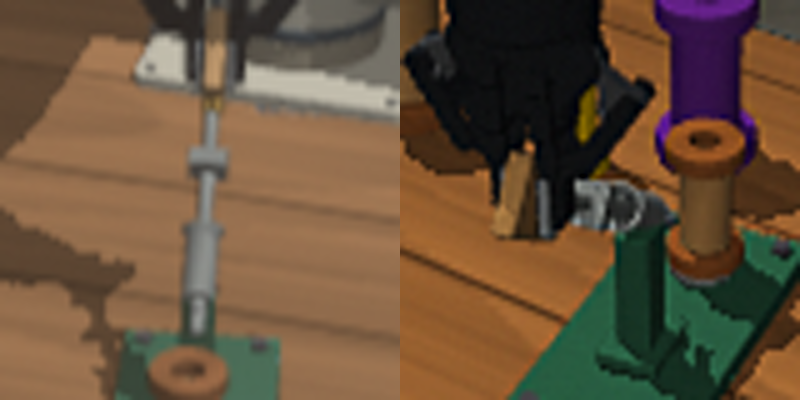

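The rod is through the tube with the collar about 40 mm from the mouth. I'll go on 34 mm, then feel for the stop.

Emit:
arm_command(increments=[0.005,0.0008,-0.0036,0,0,0,0,0.01,0.0018,-0.0072,0,0,0,0,0.015,0.0028,-0.0107,0,0,0,0,0.019,0.0035,-0.0136,0,0,0,0,0.023,0.0043,-0.0164,0,0,0,0,0.026,0.0048,-0.0185,0,0,0,0,0.0275,0.0051,-0.0195,0,0,0,0,0.0275,0.0051,-0.0195,0,0,0,0])

```text
t: 18.72
tool_pos: [0.4658, 0.0341, 0.1728]
ee_rot: [-0.001, -0.092, 0.996, 0.001]
ft_force: [0.9, 0.1, -0.7]
finger_gap: 0.0131
```

Run:
```python
from h import *
s=get_state(); print(s['t'],s['tool_pos'],s['ee_rot'].round(4),s['ft_force'],s['torque'].round(2),s['finger_gap'],s['joint_velocities'].round(3))
for c in ['scene','side']:
    q=snap(c,c+'16.png');a=cv2.imread('pics/%s16.png'%c)
    u,v=px(q,np.array((.52,.045,.15))).astype(int)
    cv2.imwrite('pics/%s16c.png'%c,cv2.resize(a[v-40:v+40,u-40:u+40],None,fx=5,fy=5,interpolation=cv2.INTER_CUBIC))
a=[cv2.imread('pics/%s16c.png'%c) for c in ['scene','side']]
cv2.imwrite('pics/16.png',np.hstack(a))
```

```text
18.7167 [0.46578152 0.03410916 0.17281089] [-1.300e-03 -9.230e-02  9.957e-01  6.000e-04] [ 0.87507958  0.12700624 -0.68081993] [ 0.06 -0.38 -0.01] 0.013087114051131993 [-0.002 -0.01  -0.001  0.006 -0.001 -0.004]
```

View pics/16.png

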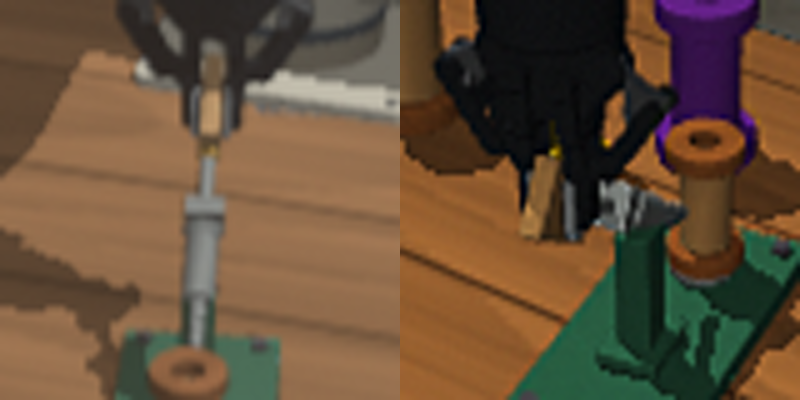

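The collar is a few mm short of the mouth. I'll feel for the stop.

Emit:
arm_command(increments=[0.0016,0.0003,-0.0011,0,0,0,0,0.0032,0.0006,-0.0023,0,0,0,0,0.0048,0.0009,-0.0034,0,0,0,0,0.0048,0.0009,-0.0034,0,0,0,0])

```text
t: 19.15
tool_pos: [0.4704, 0.035, 0.1697]
ee_rot: [-0.001, -0.092, 0.996, 0.001]
ft_force: [1.0, 0.6, -0.6]
finger_gap: 0.0133
```

Emit:
arm_command(increments=[0.0012,0.0002,-0.0009,0,0,0,0,0.0024,0.0004,-0.0017,0,0,0,0,0.0024,0.0004,-0.0017,0,0,0,0])

```text
t: 19.4
tool_pos: [0.4704, 0.035, 0.1693]
ee_rot: [-0.003, -0.092, 0.996, -0.0]
ft_force: [-19.5, -3.1, 23.1]
finger_gap: 0.0131
```

Run:
```python
from h import *
s=get_state(); print(s['t'],s['tool_pos'],s['ee_rot'].round(4),s['ft_force'],s['torque'].round(2),s['finger_gap'],s['joint_velocities'].round(3))
for c in ['scene','side']:
    q=snap(c,c+'17.png');a=cv2.imread('pics/%s17.png'%c)
    u,v=px(q,np.array((.52,.045,.15))).astype(int)
    cv2.imwrite('pics/%s17c.png'%c,cv2.resize(a[v-20:v+20,u-20:u+20],None,fx=10,fy=10,interpolation=cv2.INTER_CUBIC))
a=[cv2.imread('pics/%s17c.png'%c) for c in ['scene','side']]
cv2.imwrite('pics/17.png',np.hstack(a))
```

```text
19.4 [0.47041236 0.03502774 0.16934348] [-0.0027 -0.0921  0.9957 -0.    ] [-19.54826198  -3.08890002  23.10862456] [-0.5   3.1  -0.01] 0.013103172491016595 [ 0.    -0.005 -0.004 -0.007  0.002 -0.003]
```

View pics/17.png

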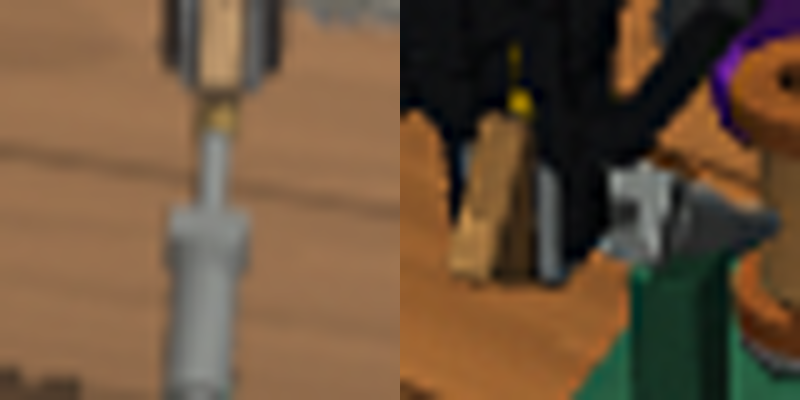

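The stop is clear: no advance and about 30 N along the axis. The TCP also sits where "collar on mouth" predicts (0.470, z 0.169). Now I'll draw it back out along the axis.

Emit:
arm_command(increments=[-0.003,-0.0006,0.0021,0,0,0,0,-0.01,-0.0019,0.0071,0,0,0,0,-0.018,-0.0033,0.0128,0,0,0,0,-0.026,-0.0048,0.0185,0,0,0,0,-0.034,-0.0063,0.0242,0,0,0,0,-0.042,-0.0078,0.0299,0,0,0,0,-0.05,-0.0093,0.0356,0,0,0,0,-0.058,-0.0107,0.0413,0,0,0,0,-0.066,-0.0122,0.047,0,0,0,0,-0.074,-0.0137,0.0527,0,0,0,0,-0.074,-0.0137,0.0527,0,0,0,0])

```text
t: 20.42
tool_pos: [0.3951, 0.0212, 0.2232]
ee_rot: [-0.002, -0.092, 0.996, -0.0]
ft_force: [-0.0, 0.4, -0.7]
finger_gap: 0.0136
```

Run:
```python
from h import *
s=get_state(); print(s['t'],s['tool_pos'],s['ee_rot'].round(4),s['ft_force'],s['torque'].round(2),s['finger_gap'])
delta([.3595,.0144,.2485],tool(np.radians(10.5),0))
```

```text
20.4167 [0.39505474 0.02115902 0.22315286] [-2.300e-03 -9.200e-02  9.958e-01 -2.000e-04] [-0.02667627  0.40957228 -0.73497294] [-0.05  0.03 -0.01] 0.013649625902156157
t 20.4167 d [-0.0356 -0.0068  0.0253] rv [ 0.0008 -0.0046 -0.0011]
```

Emit:
arm_command(increments=[-0.009,-0.0017,0.0064,0,0,0,0,-0.018,-0.0033,0.0128,0,0,0,0,-0.027,-0.005,0.0192,0,0,0,0,-0.036,-0.0067,0.0256,0,0,0,0,-0.036,-0.0067,0.0256,0,0,0,0,-0.036,-0.0067,0.05,0,0,0,0,-0.036,-0.0067,0.08,0,0,0,0,-0.036,-0.0067,0.11,0,0,0,0,-0.036,-0.0067,0.13,0,0,0,0,-0.036,-0.0067,0.13,0,0,0,0])

```text
t: 21.25
tool_pos: [0.3601, 0.0142, 0.3566]
ee_rot: [0.0, -0.092, 0.996, -0.001]
ft_force: [-0.2, 0.6, -2.3]
finger_gap: 0.0133
```

Run:
```python
from h import *
s=get_state(); print(s['t'],s['tool_pos'],s['ee_rot'].round(4),s['ft_force'],s['torque'].round(2),s['finger_gap'])
for c in ['scene','side']: q=snap(c,c+'18.png')
a=[cv2.resize(cv2.imread('pics/%s18.png'%c)[60:260,150:350],None,fx=2,fy=2) for c in ['scene','side']]
cv2.imwrite('pics/18.png',np.hstack(a))
delta([.46,-.16,.33],tool(np.radians(-5),np.radians(35)))
```

```text
21.25 [0.36013223 0.01419326 0.35662144] [ 4.000e-04 -9.200e-02  9.958e-01 -1.000e-03] [-0.1929212   0.56158707 -2.28712017] [ 0.01  0.07 -0.01] 0.013330207919591143
t 21.35 d [ 0.1007 -0.1744 -0.0231] rv [ 0.0301 -0.6158 -0.2628]
```

View pics/18.png

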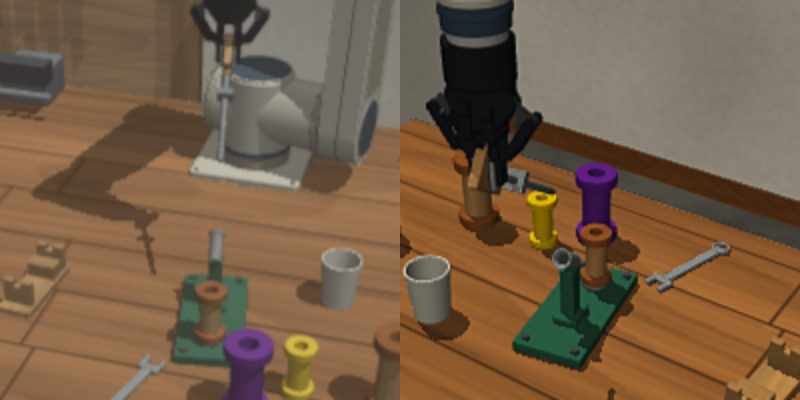

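The gauge is fully out and the bobbin is undisturbed. Now I'll level the rod, over the empty area.

Emit:
arm_command(increments=[0,-0.01,0.01,0.003,-0.06,-0.026,0,0.005,-0.025,0.01,0.006,-0.12,-0.051,0,0.015,-0.045,0.005,0.009,-0.18,-0.077,0,0.027,-0.065,0,0.012,-0.24,-0.102,0,0.04,-0.085,0,0.015,-0.3,-0.128,0,0.053,-0.105,-0.005,0.018,-0.36,-0.154,0,0.066,-0.125,-0.01,0.021,-0.42,-0.179,0,0.08,-0.145,-0.015,0.024,-0.48,-0.205,0,0.09,-0.16,-0.02,0.027,-0.54,-0.23,0,0.1,-0.17,-0.023,0.029,-0.59,-0.252,0,0.1,-0.174,-0.023,0.03,-0.616,-0.263,0,0.1,-0.174,-0.023,0.03,-0.616,-0.263,0])

```text
t: 22.35
tool_pos: [0.4582, -0.1597, 0.3272]
ee_rot: [0.299, 0.043, 0.953, -0.012]
ft_force: [-1.8, 0.6, -1.0]
finger_gap: 0.0132
```

Emit:
arm_command(increments=[0,0,0,0,0,0,0,0,0,0,0,0,0,0,0,0,0,0,0,0,0])

```text
t: 22.6
tool_pos: [0.4581, -0.1594, 0.3269]
ee_rot: [0.299, 0.043, 0.953, -0.012]
ft_force: [-0.6, -0.2, -1.9]
finger_gap: 0.0133
```

Run:
```python
from h import *
s=get_state(); print(s['t'],s['tool_pos'],s['ee_rot'].round(4),s['ft_force'],s['torque'].round(2),s['finger_gap'],s['joint_velocities'].round(3))
delta([.46,-.16,.33],tool(np.radians(-5),np.radians(35)))
for c in ['scene','side','wrist']:
    q=snap(c,c+'19.png')
    for l in ['gauge_grip','gauge_tip','bobbin_mid','cup','jar','spanner']: find(q,l)
    T=get_state()['tool_pos'];z=tool(np.radians(-5),np.radians(35)).as_matrix()[:,2]
    g=T-.0187*z;t=g+.195*np.array([np.cos(.0873),-np.sin(.0873),0]); print(c,'pred',g,px(q,g),t,px(q,t))
for c in ['scene','side']:
    a=cv2.imread('pics/%s19.png'%c)
    cv2.imwrite('pics/%s19c.png'%c,cv2.resize(a[20:320,60:460],(800,600)))
```

```text
22.6 [ 0.45814018 -0.15938021  0.32694503] [ 0.2989  0.0428  0.9532 -0.0121] [-0.63582148 -0.15848254 -1.86290701] [0.03 0.77 0.03] 0.013312887038070719 [ 0.003 -0.     0.006 -0.003  0.002  0.001]
t 22.6 d [ 0.0019 -0.0006  0.0031] rv [-0.0027 -0.003   0.0017]
gauge_grip 0.49 [ 0.4479 -0.1592  0.3412] px [205. 100.]
gauge_grip 0.4 [ 0.4673  0.245  -0.0015] px [317. 210.]
gauge_grip 0.16 [ 0.5742  0.4569 -0.0017] px [379. 240.]
gauge_tip 0.82 [ 0.639  -0.1755  0.3403] px [178. 125.]
gauge_tip 0.25 [ 0.4491 -0.1593  0.3446] px [205. 100.]
bobbin_mid 0.96 [0.7193 0.2278 0.0458] px [301. 244.]
bobbin_mid 0.95 [0.7124 0.3626 0.0656] px [347. 245.]
bobbin_mid 0.94 [0.7909 0.1561 0.0657] px [272. 249.]
bobbin_mid 0.9 [0.6596 0.0695 0.066 ] px [255. 218.]
bobbin_mid 0.6 [ 0.6396 -0.1748  0.3394] px [178. 125.]
cup 0.93 [ 0.4653  0.2484 -0.002 ] px [318. 210.]
jar 0.81 [ 5.752e-01  4.572e-01 -3.000e-04] px [379. 240.]
spanner 0.73 [ 0.7992 -0.0235  0.0027] px [213. 256.]
scene pred [ 0.44758813 -0.15864541  0.34261941] [205.14823374 100.03591542] [ 0.64184553 -0.1756473   0.34261941] [177.864
[... 572 characters left out ...]
0.0703 0.0693] px [246. 187.]
spanner 0.48 [ 0.7977 -0.0281  0.002 ] px [295. 193.]
side pred [ 0.44748136 -0.15881584  0.34253963] [280.92292083 163.00449776] [ 0.64173876 -0.17581773  0.34253963] [326.05053872 131.23058315]
gauge_grip 0.61 [ 0.4471 -0.1605  0.3386] px [248. 256.]
gauge_grip 0.58 [ 0.6404 -0.1804  0.3396] px [248. 337.]
gauge_tip 0.69 [ 0.643  -0.1815  0.3414] px [247. 340.]
bobbin_mid 0.91 [0.6612 0.0672 0.0719] px [406. 149.]
bobbin_mid 0.91 [0.7186 0.225  0.0429] px [482. 155.]
spanner 0.73 [ 0.7973 -0.0288 -0.003 ] px [327. 173.]
wrist pred [ 0.44751731 -0.15878862  0.34255093] [251.90678274 263.27547197] [ 0.6417747  -0.17579051  0.34255093] [252.14176453 340.62393607]
```

View pics/side19c.png

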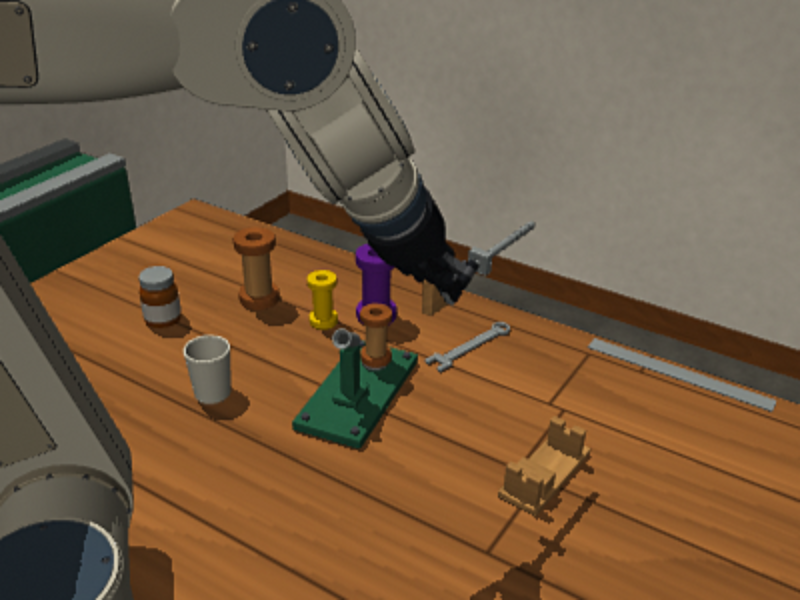

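View pics/scene19c.png

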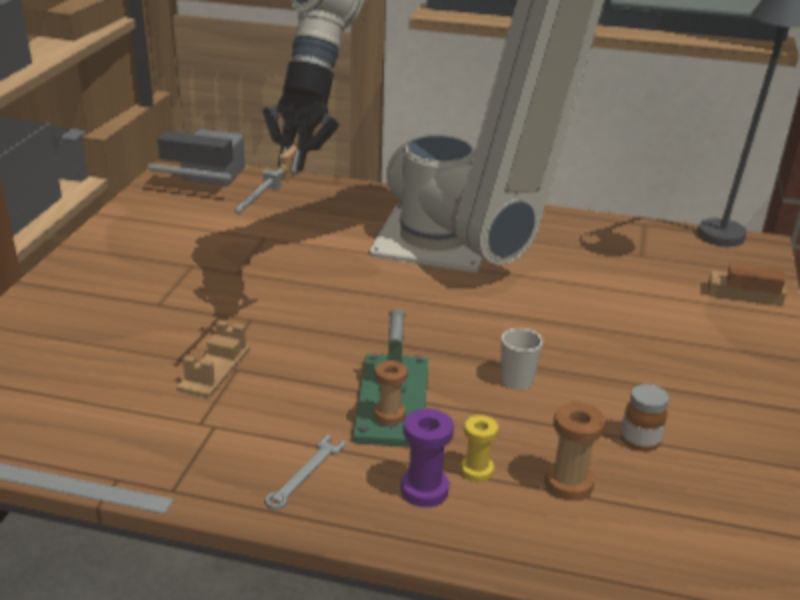

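The rod is level: grip and tip heights agree within 2 mm across all three cameras, and the predicted tip pixels match. The bobbin is on the spindle, and the cup, jar and spanner are where they were. I'll hand it in.

```bash
python3 -c "
from bench import *
print(get_state()['t'],get_state()['finger_gap']); print(close_job())"
```

```text
23.65 0.01327816052280644
the job is handed in; nothing more can be done
None
```

The job was carried out as asked and handed in at about 23.7 s of the 61 s allowed; no verdict was reported.

- **Bobbin:** I put the small brown one on the spindle. It met the seat with about 15 N of push and I let go. The networks afterwards put its centre at z 0.065–0.072 m, against 0.069 expected.
- **Gauge in the tube:** I slid the rod down until the collar stopped. The tool no longer advanced and the force rose to about 30 N along the bore, at the depth the geometry predicts. I then drew the gauge straight back out.
- **Final pose:** the gauge is still in the gripper at a 13.3 mm opening. Grip and tip heights agree within about 3 mm, both near 0.34 m, so the rod is level and clear of everything.
- **Left alone:** the cup, jar and spanner read the same positions as at the start, within the networks' error.

No check failed. The scene and side cameras disagreed by up to 13 mm in ground position. I used averages and differences between points, and the fits bore them out.

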